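# Clamp a sharpening stone in its holder with the recessed thumbwheel

## Task

Lay the long sharpening stone flat on the bed of the stone holder, between its two jaws, and let go of it. Then roll the recessed thumbwheel towards the stone with a light fingertip, stroke after stroke, until the sliding jaw holds the stone firmly against the fixed jaw. Move the jaw only by the wheel, never lean hard on the holder or its wheel (stay under 15 N), and leave everything else where it is.

Things in the scene. Friction and masses are not known exactly. Their poses are not given: they have to be found in the camera images.
- holder: Stone holder fixed to the bench: steel base plate 250 (x) x 64 (y) x 8 mm, origin at the centre of its underside, x axis along it from the wheel housing to the fixed jaw. Black rubber bed 30 mm wide, top at z = 14 mm. Fixed jaw: aluminium, 20 x 44 mm, top at z = 30, inner face at x = +100 mm. Wheel housing: aluminium, x = -122 to -58 mm, 44 mm wide, flat top at z = 44 mm
- jaw: Sliding jaw: aluminium block 20 (x) x 44 (y) x 16 mm, underside 14.5 mm above the bench, origin at the centre of its underside; inner face (towards the fixed jaw) 10 mm along +x from the origin. It slides along the holder's x; with the thumbwheel at 0 the inner face is at holder x = -32 mm
- thumbwheel (a joint): Turn (rad) of the dark ribbed steel wheel, 44 mm across, 12 mm wide, level axle along the holder's y, sunk in the housing. Rolling its top to holder +x raises the value and moves the jaw 9 mm per rad to the fixed jaw. Starts at 0 to 0.85, ends at 3.9; stays where left. About 2 N along the rim turns it, more under load; up to about 5 N of clamp force stays when it is let go
- wheel_slot (a point): Centre of the slot in the housing's flat top (44 mm above the bench, holder x = -90 mm, y = 0), straight above the wheel's axle. The old wheel runs out of true: its crown stands 2 to 9 mm above this point and rises and falls by up to 3.5 mm per rad as it turns, so the fingertip must follow it by feel. It does not give way under a finger; a press of 6 to 10 N grips it well enough to turn and clamp
- bed_mid (a point): Point on the bed's top (14 mm above the bench) at holder x = +34 mm, y = 0: centre of the space between the jaws when they are wide open. At the start the space is 124 to 132 mm long
- long_stone: Grey two-layer sharpening stone 110 (x) x 30 (y) x 18 (z) mm, about 0.14 kg, lying flat on the bench; origin: centre of the underside, x along its length
- short_stone: Similar stone, not to be used: 70 x 30 x 18 mm, origin as on the long one
- angle_block: Loose stepped wooden block 50 x 30 x 24 mm, bystander, origin at the centre of its underside
- disc: Loose black rubber disc, 90 mm in diameter, 20 mm thick, bystander, origin at the centre of its underside
- oil_bottle: White bottle, 50 mm in diameter, 130 mm tall, bystander, origin at the centre of its underside
- brush: Brush about 170 mm long lying on the bench, bystander
There are look-alikes about, which are no part of the job. Leave any red or yellow look-alike of the long_stone alone.

How it is judged:
On the way, in this order (a step that is already met when the one before it is completed fails the run):
1. the long stone lies flat on the bed between the jaws, released (z of long_stone in the frame of holder between 0.011 and 0.018 m and y of long_stone in the frame of holder between -0.008 and 0.008 m and x of long_stone in the frame of holder between 0.01 and 0.05 m and angle between the x axis of long_stone and the x axis of holder, either way round below 0.12 rad and angle between long_stone's own z axis and vertical below 0.06 rad and contact force between the fingers and long_stone below 0.1 N and linear speed of long_stone below 0.02 m/s), for 0.2 s.
2. the jaw, driven by the wheel, presses on the stone (all of step 1 and contact force between jaw and long_stone above 2.5 N), for 0.2 s.
At the end, for the whole second after the job is handed in: The long stone lies flat and at rest on the bed (within 8 mm of the bed's centreline, within 0.12 rad of square), butted against the fixed jaw and pressed by the sliding jaw with more than 2.5 N, with the robot clear (all of step 2 and x of long_stone in the frame of holder above 0.041 m and linear speed of jaw below 0.003 m/s); the robot touches nothing.
It fails at once if a finger presses the holder, its jaw or its wheel with more than 16 N (contact force between the fingers and holder above 16 N).
It fails at once if the jaw is pushed directly instead of by the wheel (contact force between the fingers and jaw above 2 N).
It fails at once if the stone is let go in the air above the holder (contact force between the fingers and long_stone below 0.05 N and height (world z) of long_stone above 0.03 m).
It fails at once if another thing on the bench is moved by more than 20 mm (distance of any of short_stone, angle_block, disc, oil_bottle, brush from where it was at the start of the episode above 0.02 m).
It also fails if it takes over 72 s, if anything falls off the work surface, if the arm or the gripper's body presses on something with over 40 N, if the wrist force passes 120 N, or if a joint passes its speed limit or range.

## Robot

A 6-joint arm with a two-finger parallel gripper is mounted at the origin on the work surface. World frame = base frame: x ahead of the robot, y to its left, z up, the work surface at z = 0. Lengths are in m, angles in rad, forces in N, time in s.
With the tool pointing down it reaches from about 0.35 to 0.775 m from the base axis. Payload 5.5 kg.
Tool frame: the origin (TCP) lies midway between the tips of the shut fingers; the grasp point (between the pads) lies 19 mm behind it; z points along the fingers, y is the line along which they close (so a half turn about z gives the same grasp; the last joint's range is limited). The gripper opens to 85 mm and grips with 20 to 120 N. Pads are 22 mm wide; open, the fingers measure 114 mm over their backs; the gripper's body (76 mm by 85 mm) begins 54 mm behind the grasp point. The pads swing forward as they close: fully open they stand 13 mm farther back than shut.
Start: joints at [1.079, 0.313, 0.046, 1.304, 0, 1.431], TCP at [0.198, 0.54, 0.231] pointing down, gripper open.
Joint ranges: [-2.76, 2.76], [-0.86, 1.69], [-1.03, 1.26], [-2.2, 2.34], [-1.47, 1.5], [-3.14, 3.14]. Speed limits (rad/s): [2.57, 2.57, 3.14, 3.14, 3.14, 3.14].

## Interface

Orientations are given as a unit quaternion [w, x, y, z].
In Python, from workcell import env gives the robot as it stands.
- The arm moves only by the tool move_arm, never from a script. Its argument "targets" is a list of rows, each a list of 3 entries, a list of its own where there are three numbers: the shift along the tool's x, y, z in mm, then the turn, a rotation vector about the tool's x, y, z in units of 10 degrees (1.0 is 10 degrees), then the closure, from -1 (fully open) to 1 (shut). In form: [[[dx, dy, dz], [ax, ay, az], gripper], ...]. A call has 1 to 5 rows; each row is the pose to reach, as a shift and turn from the pose commanded when the call began, along the tool's axes at that moment; what a row does not reach only later rows make up. A row lasts 1/8 s, in which the tool goes at most 62.5 mm and 10.7 degrees, less where a joint would pass 70% of its speed; a pose out of reach is approached as far as the arm can. A call with a gripper value outside its range is refused whole. The fingers move at their own pace and stop on an object; "squeeze" is the grip in N (left out, the last holds). Time passes only in rows, so rows that repeat a pose let the fingers close. It gives the time, the measured TCP pose, the force, the opening and the grip force at its end, in the units of the state.
- env.get_state(): the state, without advancing time (a new reading comes with each control period).
- env.read_camera(name): name is "scene" or "top" or "wrist"; returns a dict with "pixels" (384x512x3 uint8, red, green, blue), "fovy" (degrees; the focal length in pixels is half the picture's height over the tangent of half this angle, whatever the lens; pixels are square), "cx", "cy" (the principal point, pixels), "extrinsics" (4x4, takes a point from world to camera coordinates); the wrist camera has in their place "mount" (4x4, takes a point from camera to tool coordinates, whose origin is the TCP and whose axes are the flange's). Camera axes: x right, y up, looking along -z (the intrinsics and any distortion apply to the point x, -y, -z); pixel columns grow to the right and rows downward; lengths in m; the calibration is good to about 2 mm. A picture is of the moment at which its call begins: read the wrist's pose just before it. There is no depth.
- env.hand_in(): hands the job in; it is judged then, once.
Trained networks look in a picture, given as the dict that the camera call returned (one of the last four; its "shot" number tells which), for a name from the list of things; names that differ only in an ending like _2 or _b are one class to them, and where a whole thing is asked for, a point or a joint stands for the part that bears it (a point fixed in the world has none). Each returns a list of dicts, best first, with "confidence" (0 to 1); they miss things now and then, are a little off and sometimes report something else, mostly with a low value. They report only what shows in the picture. A call takes as long as a camera call. They do not tell look-alikes from the thing itself.
- env.spot_in(thing, picture): "centre" ([x, y, z] in m, in world coordinates, good to about 4 mm: the middle of the surface that is visible of it).
- env.regions_of(thing, picture): "mask" (384x512 bool, what is visible of it).
- env.landmark_of(thing, picture): "centre" ([x, y, z] in m, in world coordinates, good to about 4 mm: a listed point, or the origin of a listed thing).
The state is a dict: "clock": time; "joint_pos": joint angles; "qvel": joint speeds; "tau": joint torques, N m; "tcp_pos": TCP position; "orientation": TCP orientation; "wrist_force": force on the tool from outside, world axes, zero at the start; "ft_torque": the same for the moment, N m; "finger_gap": finger opening in m; "grip_force": force on a finger pad.
Only numpy, scipy, OpenCV 4.12 (cv2) and the standard library are available. Lean on these libraries where they do the work, as an engineer would, in place of code of your own. Each camera call takes 0.05 s, during which the arm holds its last target. There are 200 camera calls.

## Working session

There is one attempt and no reset: what is moved stays moved. The work goes in short steps, Python scripts to look and compute and a tool call to move; the robot and the scene stay as the last step left them, time stands still between calls to the robot, and variables do not carry over. Pictures are saved under pics/ and viewed, at most 10 in all, crops included, and the job is handed in when it is done.

Besides the shell and the picture viewer there is one more tool, called after "Call:" as name([rows], argument=value, ...), one row to a line, values as JSON. move_arm: Moves the arm, as the interface text tells. Its arguments: {"type":"object","properties":{"targets":{"type":"array","items":{"type":"array"}},"squeeze":{"type":"number"}},"required":["targets"]}

```bash
ls; mkdir -p pics
cat > h.py <<'E'
import numpy as np, cv2
from workcell import env
from scipy.spatial.transform import Rotation as R
def rot(q): return R.from_quat([q[1],q[2],q[3],q[0]])
def ext(p,s):
    if 'extrinsics' in p: return np.array(p['extrinsics'])
    T=np.eye(4);T[:3,:3]=rot(s['orientation']).as_matrix();T[:3,3]=s['tcp_pos']
    return np.linalg.inv(T@np.array(p['mount']))
def ray(p,s,uv,z):
    E=np.linalg.inv(ext(p,s));f=192/np.tan(np.radians(p['fovy'])/2)
    d=E[:3,:3]@np.array([(uv[0]-p['cx'])/f,-(uv[1]-p['cy'])/f,-1]);o=E[:3,3]
    return o+d*(z-o[2])/d[2]
def look(n):
    s=env.get_state();p=env.read_camera(n);return s,p
def save(p,f): cv2.imwrite('pics/'+f,np.array(p['pixels'])[:,:,::-1])
E
cat > a.py <<'E'
from h import *
for n in ['top','scene']:
    s,p=look(n);save(p,n+'1.png')
    print(n,{k:v for k,v in p.items() if k!='pixels'})
    for t in ['holder','jaw','wheel_slot','bed_mid','long_stone','short_stone','angle_block','disc','oil_bottle','brush']:
        for d in env.landmark_of(t,p)[:3]: print(t,np.round(d['centre'],4),round(d['confidence'],2))
print(env.get_state())
E
python3 a.py; python3 -c "
import cv2,numpy as np
cv2.imwrite('pics/b1.png',np.hstack([cv2.imread('pics/top1.png'),cv2.imread('pics/scene1.png')])[:, :, :])"
```

```text
pics
top {'fovy': 54.34469250077617, 'cx': 260.9039717999309, 'cy': 192.17566712130488, 'extrinsics': array([[-0.01344693, -0.99963423, -0.02346443,  0.0730535 ],
       [ 0.99545052, -0.01559699,  0.0939947 , -0.58306417],
       [-0.0943263 , -0.02209374,  0.99529614, -0.87068862],
       [ 0.        ,  0.        ,  0.        ,  1.        ]]), 'shot': 1}
holder [ 0.5557 -0.1233  0.0012] 0.73
jaw [ 0.5545 -0.1651  0.0103] 0.59
wheel_slot [ 0.5574 -0.222   0.0419] 0.95
bed_mid [ 0.5532 -0.0966  0.0169] 0.84
bed_mid [0.81   0.0806 0.0011] 0.33
long_stone [0.4099 0.0144 0.0028] 0.93
long_stone [ 5.207e-01  1.613e-01 -1.000e-04] 0.68
long_stone [0.3747 0.1681 0.0008] 0.68
short_stone [ 0.4917  0.3166 -0.0031] 0.7
short_stone [ 0.5589 -0.222   0.0432] 0.17
angle_block [ 0.5554 -0.1638  0.012 ] 0.16
disc [ 0.3693 -0.158  -0.0011] 0.68
oil_bottle [ 0.784  -0.109  -0.0024] 0.79
brush [0.8093 0.0816 0.0028] 0.9
scene {'fovy': 56.45045163327051, 'cx': 261.9414811414573, 'cy': 194.15365034685954, 'extrinsics': array([[-0.05815238,  0.99825117, -0.01062532, -0.02336423],
       [-0.75382987, -0
[... 663 characters left out ...]
int_pos': array([ 1.07936989e+00,  3.13202915e-01,  4.61374155e-02,  1.30362192e+00,
       -6.82031832e-06,  1.43117745e+00]), 'qvel': array([ 9.24593894e-04,  2.69357637e-03,  7.15691053e-05, -2.20428712e-04,
        1.08497787e-03,  1.28012932e-03]), 'tau': array([ 8.23145620e-04, -4.80485094e+01,  2.98814428e+01,  4.76998885e-04,
       -1.30301487e-04,  1.28838354e-05]), 'tcp_pos': array([0.19818688, 0.5398181 , 0.23133685]), 'orientation': array([2.01393864e-05, 1.74998040e-01, 9.84568780e-01, 5.07069121e-05]), 'wrist_force': array([-0.20690315, -0.34781521,  0.15011025]), 'ft_torque': array([ 0.0130718 ,  0.02770111, -0.03059722]), 'grip_force': 0.0, 'finger_gap': 0.08513760978377735}
```

View pics/top1.png

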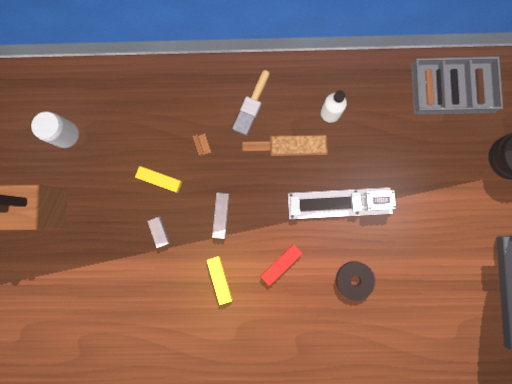

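View pics/scene1.png

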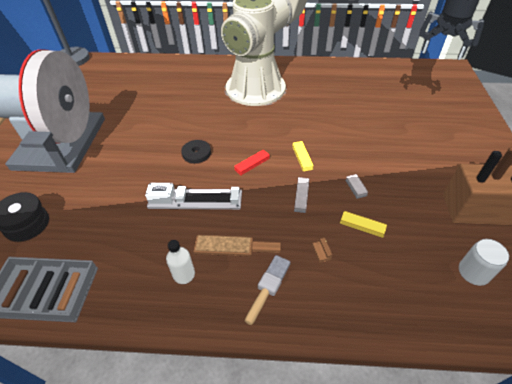

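The long grey stone shows at (221,216) in the top picture. The red one at (281,266) and the yellow ones at (219,280) and (158,179) are look-alikes. The holder is at (342,204), with its wheel to the right (world -y). Next I'll work out the yaws.

```bash
cat > g.py <<'E'
from h import *
def minrect(n,t,near,z,pr=True):
    s,p=look(n);out=None
    for d in env.regions_of(t,p):
        m=np.array(d['mask']).astype(np.uint8)
        c=cv2.findContours(m,cv2.RETR_EXTERNAL,cv2.CHAIN_APPROX_NONE)[0]
        c=max(c,key=cv2.contourArea)[:,0,:]
        w=np.array([ray(p,s,q,z)[:2] for q in c])
        (cx,cy),(a,b),ang=cv2.minAreaRect((w*1000).astype(np.float32))
        if b>a: ang+=90;a,b=b,a
        print(t,n,round(d['confidence'],2),'c',round(cx,1),round(cy,1),'size',round(a,1),round(b,1),'yaw',round(ang%180,1))
    return s,p
def delta(target,yawdir=None):
    "tool-frame shift (mm) to world target; yaw turn for tool x to point along yawdir deg (mod 180) in units of 10deg"
    s=env.get_state();r=rot(s['orientation'])
    print('shift',np.round(r.inv().apply(np.array(target)-s['tcp_pos'])*1000,1))
    if yawdir is not None:
        x=r.apply([1,0,0]);cur=np.degrees(np.arctan2(x[1],x[0]));dd=(yawdir-cur+90)%180-90
        # tool z down -> turn about tool z is -dd
        print('turn z /10deg',round(-dd/10,3),'j6',s['joint_pos'][5])
E
python3 - <<'E'
from g import *
minrect('top','long_stone',None,.018); minrect('scene','long_stone',None,.018)
minrect('top','holder',None,.01)
delta([.515,.16,.20],95)
print({k:v for k,v in look('wrist')[1].items() if k in('mount','fovy')})
E
```

```text
long_stone top 0.88 c 376.3 168.5 size 111.5 32.3 yaw 16.2
long_stone top 0.7 c 410.0 20.3 size 109.4 31.7 yaw 133.8
long_stone top 0.67 c 529.1 164.6 size 111.2 32.5 yaw 174.5
long_stone top 0.64 c 620.9 318.8 size 113.7 30.2 yaw 68.4
long_stone scene 0.92 c 535.9 160.5 size 121.8 30.0 yaw 174.4
long_stone scene 0.91 c 417.6 15.3 size 115.5 40.5 yaw 132.9
long_stone scene 0.74 c 626.8 314.3 size 107.7 42.8 yaw 69.2
long_stone scene 0.73 c 384.8 163.2 size 128.3 36.7 yaw 17.8
holder top 0.57 c 556.0 -128.8 size 258.5 65.1 yaw 91.8
shift [-428.3 -247.4   31.3]
turn z /10deg 6.484 j6 1.4312185654381608
{'fovy': 65.34799284882452, 'mount': array([[-1.12951141e-04,  9.55427488e-01,  2.95225851e-01,
         7.45126321e-02],
       [ 9.99999875e-01,  2.51929159e-04, -4.32715890e-04,
        -1.00764564e-03],
       [-4.87804656e-04,  2.95225765e-01, -9.55427396e-01,
        -1.43538958e-01],
       [ 0.00000000e+00,  0.00000000e+00,  0.00000000e+00,
         1.00000000e+00]])}
```

Call:
move_arm([
  [[-53, -29, 0], [0, 0, 0], -1],
  [[-107, -58, 0], [0, 0, 0], -1],
  [[-161, -88, 0], [0, 0, 0], -1],
  [[-214, -117, 0], [0, 0, 0], -1],
  [[-268, -146, 0], [0, 0, 0], -1],
])

```text
clock: 2.08
tcp_pos: [0.4005, 0.3089, 0.2316]
orientation: [0.0, 0.175, 0.985, 0.0]
wrist_force: [-0.3, 0.5, 0.2]
finger_gap: 0.0854
grip_force: 0.0
```

Call:
move_arm([
  [[-43, -23, 28], [0, 0, -0.4], -1],
  [[-86, -47, 55], [0, 0, -0.8], -1],
  [[-129, -70, 83], [0, 0, -1.2], -1],
  [[-172, -94, 111], [0, 0, -1.47], -1],
  [[-172, -94, 111], [0, 0, -1.47], -1],
])

```text
clock: 2.7
tcp_pos: [0.5291, 0.16, 0.1178]
orientation: [-0.002, 0.05, 0.999, -0.001]
wrist_force: [-0.5, -0.4, 0.4]
finger_gap: 0.0852
grip_force: 0.0
```

Run:
```python
from g import *
s,p=minrect('wrist','long_stone',None,.018);save(p,'w1.png')
print(env.get_state()['tcp_pos'])
delta([.529,.163,.004],174.5)
```

```text
long_stone wrist 0.93 c 616.8 314.3 size 120.0 35.8 yaw 68.7
long_stone wrist 0.74 c 411.2 20.3 size 112.9 38.2 yaw 132.7
long_stone wrist 0.64 c 404.5 175.7 size 49.5 30.7 yaw 16.1
long_stone wrist 0.62 c 528.9 163.1 size 112.3 31.4 yaw 174.5
[0.52826114 0.16249349 0.11993994]
shift [ -0.9   0.6 115.9]
turn z /10deg -0.005 j6 0.2498110246076087
```

View pics/w1.png

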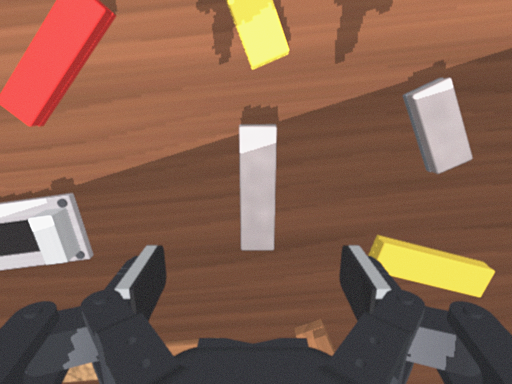

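The wrist picture shows the long grey stone, columns 240–276 and rows 125–250, centred between the fingers and unobstructed.

Call:
move_arm([
  [[-1, 0.5, 45], [0, 0, 0], -1],
  [[-1, 0.5, 90], [0, 0, 0], -1],
  [[-1, 0.5, 115], [0, 0, 0], -1],
  [[-1, 0.5, 115], [0, 0, 0], -1],
  [[-1, 0.5, 115], [0, 0, 0], 1],
], squeeze=40)

```text
clock: 3.42
tcp_pos: [0.5304, 0.1643, 0.007]
orientation: [0.001, 0.047, 0.999, 0.0]
wrist_force: [0.8, -0.4, 0.2]
finger_gap: 0.0697
grip_force: 0.0
```

Call:
move_arm([
  [[0, 0, 0], [0, 0, 0], 1],
  [[0, 0, 0], [0, 0, 0], 1],
  [[0, 0, 0], [0, 0, 0], 1],
  [[0, 0, 0], [0, 0, 0], 1],
  [[0, 0, 0], [0, 0, 0], 1],
])

```text
clock: 4.05
tcp_pos: [0.5306, 0.1637, 0.0067]
orientation: [0.001, 0.048, 0.999, 0.001]
wrist_force: [-0.8, 0.2, 7.3]
finger_gap: 0.0284
grip_force: 40.7
```

Call:
move_arm([
  [[0, 0, -25], [0, 0, 0], 1],
  [[0, 0, -75], [0, 0, 0], 1],
  [[0, -40, -120], [0, 0, 0], 1],
  [[0, -85, -160], [0, 0, 0], 1],
  [[0, -133, -190], [0, 0, 0], 1],
])

```text
clock: 4.68
tcp_pos: [0.517, 0.0298, 0.1972]
orientation: [0.001, 0.047, 0.999, -0.0]
wrist_force: [0.8, 0.2, -1.6]
finger_gap: 0.0291
grip_force: 40.1
```

Call:
move_arm([
  [[0, 0, 0], [0, 0, 0], 1],
  [[0, 0, 0], [0, 0, 0], 1],
])

```text
clock: 4.92
tcp_pos: [0.5165, 0.0309, 0.1949]
orientation: [-0.0, 0.048, 0.999, 0.0]
wrist_force: [0.1, 0.4, -2.6]
finger_gap: 0.0287
grip_force: 40.2
```

```bash
cat > pts.py <<'E'
from g import *
s,p=look('wrist');save(p,'w2.png')
for t in ['holder','jaw','wheel_slot','bed_mid']:
    for d in env.landmark_of(t,p)[:1]: print(t,np.round(d['centre'],4),round(d['confidence'],2))
for t,z in [('holder',.008),('long_stone',.2)]:
  for d in env.regions_of(t,p)[:1]:
    c=max(cv2.findContours(np.array(d['mask']).astype(np.uint8),cv2.RETR_EXTERNAL,cv2.CHAIN_APPROX_NONE)[0],key=cv2.contourArea)[:,0,:]
    print(t,d['confidence'],cv2.boundingRect(c))
print(env.get_state())
E
python3 pts.py
```

```text
holder [ 0.5538 -0.1304 -0.0018] 0.65
jaw [ 0.5589 -0.1615  0.0135] 0.74
wheel_slot [ 0.5552 -0.2167  0.044 ] 0.56
bed_mid [ 0.5541 -0.0917  0.0144] 0.71
holder 0.64 (0, 172, 222, 86)
long_stone 0.98 (185, 11, 92, 109)
{'clock': 5.275, 'joint_pos': array([-9.39907735e-02,  2.17669923e-01, -1.72039386e-01,  1.18237545e+00,
        1.37348357e-04, -1.33804330e-04]), 'qvel': array([-0.00610254, -0.00285903,  0.00601081,  0.00139205, -0.00096195,
       -0.00111911]), 'tau': array([-2.30266544e-02, -4.27580810e+01,  2.98003167e+01,  2.13534851e-02,
       -1.17322961e-03,  1.34403283e-03]), 'tcp_pos': array([0.51657921, 0.03169893, 0.19461951]), 'orientation': array([-6.40270762e-04,  4.69112959e-02,  9.98898849e-01,  9.89051602e-05]), 'wrist_force': array([ 0.40247946,  0.67472649, -1.18719267]), 'ft_torque': array([-0.0101704 ,  0.00672082, -0.05521288]), 'grip_force': 40.196115374565125, 'finger_gap': 0.028973558932261927}
```

View pics/w2.png

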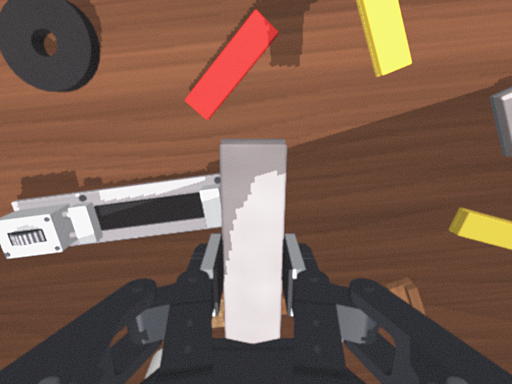

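The stone sits square in the grip at columns 220–286, rows 140–340. The wheel slot is at (27,237), the bed spans (97..206, 193..233), and the fixed jaw is at (205,208).

```bash
cat > q.py <<'E'
from g import *
img=cv2.imread('pics/w2.png')
cv2.imwrite('pics/w2c.png',cv2.resize(img[160:270,0:230],None,fx=3.4,fy=3.4,interpolation=cv2.INTER_CUBIC))
s,p=look('wrist')
zt=s['tcp_pos'][2]
r=rot(s['orientation'])
for uv in [(253,144),(253,340)]:
    print('stone end tool',np.round(r.inv().apply(ray(p,s,uv,zt+.0113)-s['tcp_pos'])*1000,1))
for n,uv,z in [('slot',(27,237),.044),('bedL',(100,219),.014),('bedR',(203,207.5),.014),('fixjaw face',(204.5,209),.03)]:
    print(n,np.round(ray(p,s,uv,z)*1000,1))
s,p=look('top')
for t in ['wheel_slot','bed_mid','jaw']:
    for d in env.landmark_of(t,p)[:1]: print(t,np.round(d['centre'],4),round(d['confidence'],2))
E
python3 q.py
```

```text
stone end tool [ 56.2  -0.9 -11.2]
stone end tool [-50.3  -0.8 -11.4]
slot [ 559.6 -217.4   44. ]
bedL [ 557.2 -151.5   14. ]
bedR [554.4 -30.   14. ]
fixjaw face [550.7 -25.3  30. ]
wheel_slot [ 0.56   -0.2208  0.0405] 0.85
jaw [ 0.5528 -0.1649  0.014 ] 0.56
```

View pics/w2c.png

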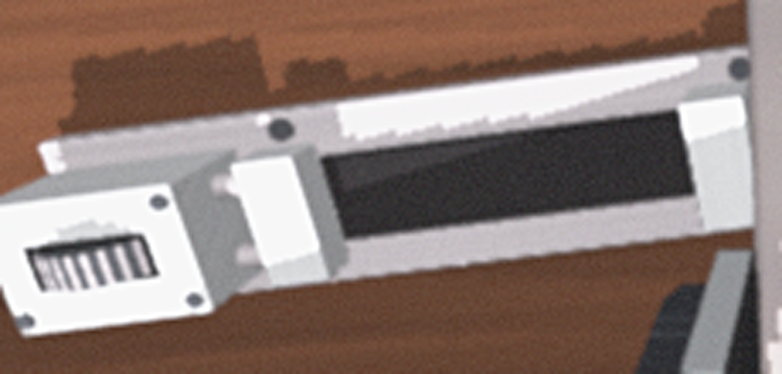

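Call:
move_arm([
  [[-10, -24, 0], [0, 0, 1.0], 1],
  [[-20, -48, 0], [0, 0, 2.0], 1],
  [[-30, -73, 0], [0, 0, 3.0], 1],
  [[-40, -97, 0], [0, 0, 4.0], 1],
  [[-49, -121.6, 0], [0, 0, 5.0], 1],
])

```text
clock: 6.15
tcp_pos: [0.5544, -0.0957, 0.1953]
orientation: [0.0, 0.468, 0.884, 0.0]
wrist_force: [1.0, 0.6, -0.6]
finger_gap: 0.0286
grip_force: 40.2
```

Call:
move_arm([
  [[0, 0, 20], [0, 0, 1.0], 1],
  [[0, 0, 50], [0, 0, 2.0], 1],
  [[0, 0, 85], [0, 0, 3.0], 1],
  [[0, 0, 115], [0, 0, 3.28], 1],
  [[0, 0, 115], [0, 0, 3.28], 1],
])

```text
clock: 6.78
tcp_pos: [0.5519, -0.0941, 0.0779]
orientation: [-0.002, 0.696, 0.718, -0.001]
wrist_force: [-0.8, 0.3, -1.0]
finger_gap: 0.0291
grip_force: 40.2
```

```bash
cat > r.py <<'E'
from g import *
for n in ['wrist','top','scene']:
    s,p=look(n);save(p,n+'3.png')
    for t in ['wheel_slot','bed_mid','jaw','holder','long_stone']:
        for d in env.landmark_of(t,p)[:1]: print(n,t,np.round(d['centre'],4),round(d['confidence'],2))
delta([.554,-.094,.028],91.8)
a=cv2.imread('pics/wrist3.png');b=cv2.imread('pics/scene3.png')[150:230,110:260]
b=cv2.resize(b,(512,273));cv2.imwrite('pics/c3.png',np.vstack([a,b])[:600])
E
python3 r.py
```

```text
wrist long_stone [ 0.5508 -0.0897  0.0708] 0.82
top holder [ 0.5549 -0.1204 -0.002 ] 0.82
top long_stone [0.3744 0.1662 0.003 ] 0.84
scene wheel_slot [ 0.5557 -0.2112  0.0461] 0.68
scene bed_mid [ 0.5565 -0.0946  0.0142] 0.86
scene jaw [ 0.5574 -0.1662  0.0113] 0.54
scene holder [ 0.5555 -0.1242 -0.0022] 0.91
scene long_stone [ 0.3764  0.1621 -0.0026] 0.89
shift [ 0.7 -0.  52.2]
turn z /10deg -0.006 j6 1.2281286601226942
```

View pics/c3.png

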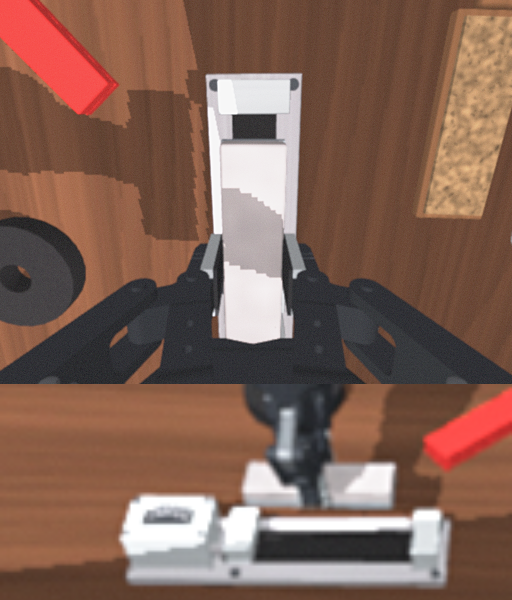

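The wrist view shows the fixed jaw at rows 80–113, columns 218–290, straight ahead of the stone (columns 221–287). The bed is at columns 232–276.

Run:
```python
from g import *
s,p=look('wrist')
for n,uv,z in [('jaw face',(254,113.5),.03),('plate end',(254,75),.008),('bed',(254,128),.014),('platerow200',((211.5+300)/2,190),.008)]:
    w=ray(p,s,uv,z);print(n,np.round(w*1000,1),np.round(rot(s['orientation']).inv().apply(w-s['tcp_pos'])*1000,1))
for uv in [(253,143),(256,340)]: print(np.round(ray(p,s,uv,s['tcp_pos'][2]+.0113)*1000,1))
print(s['tcp_pos'])
```

```text
jaw face [553.5 -28.7  30. ] [66.   1.4 50.2]
plate end [552.8  -4.6   8. ] [90.2  1.5 72.2]
bed [553.9 -39.   14. ] [55.7  1.5 66.2]
platerow200 [556.7 -85.3   8. ] [ 9.4  2.9 72.2]
[553.  -38.8  91.5]
[ 558.  -145.6   91.5]
[ 0.55407126 -0.09475443  0.08021709]
```

Call:
move_arm([
  [[1, 0, 25], [0, 0, 0], 1],
  [[1, 0, 45], [0, 0, 0], 1],
  [[1, 0, 54], [0, 0, 0], 1],
  [[1, 0, 57.5], [0, 0, 0], 1],
  [[1, 0, 57.5], [0, 0, 0], 1],
])

```text
clock: 8.35
tcp_pos: [0.5544, -0.0939, 0.0231]
orientation: [0.0, 0.696, 0.718, 0.0]
wrist_force: [-0.1, 1.0, -1.2]
finger_gap: 0.0289
grip_force: 40.2
```

```bash
python3 -c "
from h import *
s=env.get_state();print(s['tcp_pos'],s['wrist_force'],s['clock'])"
```

```text
[ 0.5544301  -0.09390841  0.02312833] [-0.14178274  1.04931024 -1.23214271] 8.35
```

Call:
move_arm([
  [[0, 0, 1], [0, 0, 0], 1],
  [[0, 0, 2], [0, 0, 0], 1],
  [[0, 0, 2], [0, 0, 0], 1],
])

```text
clock: 8.72
tcp_pos: [0.5542, -0.0938, 0.021]
orientation: [0.0, 0.696, 0.718, 0.0]
wrist_force: [0.5, -0.6, -2.0]
finger_gap: 0.0289
grip_force: 40.2
```

Call:
move_arm([
  [[0, 0, 1], [0, 0, 0], 1],
  [[0, 0, 1], [0, 0, 0], 1],
])

```text
clock: 8.98
tcp_pos: [0.5543, -0.0938, 0.0207]
orientation: [0.0, 0.696, 0.718, 0.0]
wrist_force: [-2.3, 1.9, 5.3]
finger_gap: 0.029
grip_force: 41.0
```

Call:
move_arm([
  [[0, 0, 0.8], [0, 0, 0], 1],
  [[0, 0, 0.8], [0, 0, 0], 1],
])

```text
clock: 9.22
tcp_pos: [0.5543, -0.0938, 0.0207]
orientation: [0.0, 0.696, 0.718, 0.0]
wrist_force: [-4.1, 1.0, 11.3]
finger_gap: 0.029
grip_force: 41.7
```

Call:
move_arm([
  [[0, 0, -1], [0, 0, 0], 1],
  [[0, 0, -1], [0, 0, 0], -0.2],
  [[0, 0, -1], [0, 0, 0], -0.2],
  [[0, 0, -1], [0, 0, 0], -0.2],
  [[0, 0, -1], [0, 0, 0], -0.2],
])

```text
clock: 9.85
tcp_pos: [0.5541, -0.0938, 0.0198]
orientation: [-0.0, 0.696, 0.718, 0.0]
wrist_force: [0.2, -0.9, -0.4]
finger_gap: 0.0515
grip_force: 0.0
```

Call:
move_arm([
  [[0, 0, -15], [0, 0, 0], -0.2],
  [[0, 0, -50], [0, 0, 0], -0.2],
  [[0, 0, -100], [0, 0, 0], -0.2],
  [[0, 0, -150], [0, 0, 0], -0.2],
  [[-10, 0, -170], [0, 0, 0], 1],
])

```text
clock: 10.48
tcp_pos: [0.556, -0.1039, 0.1949]
orientation: [0.003, 0.696, 0.718, 0.001]
wrist_force: [0.7, -0.0, 0.5]
finger_gap: 0.0342
grip_force: 0.0
```

Call:
move_arm([
  [[0, 0, 0], [0, 0, 0], 1],
  [[0, 0, 0], [0, 0, 0], 1],
])

```text
clock: 10.72
tcp_pos: [0.5538, -0.1035, 0.1893]
orientation: [-0.001, 0.696, 0.718, -0.0]
wrist_force: [0.4, -0.2, -0.1]
finger_gap: 0.0003
grip_force: 0.0
```

Run:
```python
from g import *
s,p=look('wrist');save(p,'w4.png');print(s['tcp_pos'],s['finger_gap'],s['wrist_force'],s['clock'])
for t in ['wheel_slot','jaw','holder','long_stone']:
    for d in env.landmark_of(t,p)[:2]: print(t,np.round(d['centre'],4),round(d['confidence'],2))
minrect('wrist','long_stone',None,.032)
```

```text
[ 0.55379495 -0.10347322  0.18928314] 0.00026246709692152826 [ 0.35901152 -0.22815337 -0.05658674] 10.725
jaw [ 0.5644 -0.1615  0.0137] 0.77
holder [ 0.5548 -0.1319 -0.0011] 0.89
long_stone [ 0.5564 -0.0919  0.0141] 0.84
long_stone [ 4.075e-01  1.790e-02 -4.000e-04] 0.84
long_stone wrist 0.89 c 417.2 15.0 size 108.6 32.9 yaw 132.0
long_stone wrist 0.87 c 554.4 -92.8 size 109.0 31.0 yaw 92.1
```

View pics/w4.png

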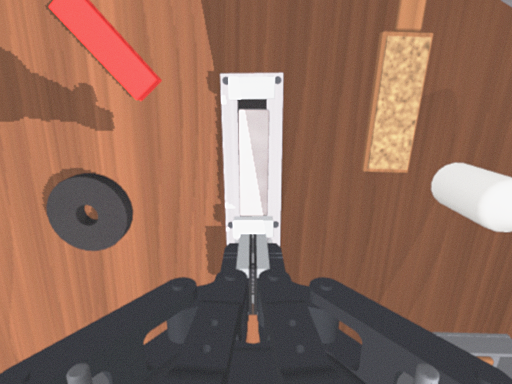

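The stone lies flat on the bed, columns 239–269 and rows 108–216, between the fixed jaw (row 90) and the sliding jaw (row 225). The fingers are shut, so I'll move over the wheel.

Call:
move_arm([
  [[-40, 0.5, 0], [0, 0, 0], 1],
  [[-82, 1, 20], [0, 0, 0], 1],
  [[-122.6, 1.5, 55], [0, 0, 0], 1],
  [[-122.6, 1.5, 100], [0, 0, 0], 1],
  [[-122.6, 1.5, 125], [0, 0, 0], 1],
])

```text
clock: 11.7
tcp_pos: [0.5581, -0.2263, 0.062]
orientation: [-0.002, 0.697, 0.717, -0.0]
wrist_force: [0.8, 0.8, -0.4]
finger_gap: -0.0
grip_force: 0.0
```

Call:
move_arm([
  [[0, 0, 0], [0, 0, 0], 1],
  [[0, 0, 0], [0, 0, 0], 1],
  [[0, 0, 3], [0, 0, 0], 1],
  [[0, 0, 6], [0, 0, 0], 1],
  [[0, 0, 6], [0, 0, 0], 1],
])

```text
clock: 12.32
tcp_pos: [0.5597, -0.2262, 0.0592]
orientation: [0.0, 0.696, 0.718, 0.0]
wrist_force: [-0.8, -0.1, -0.0]
finger_gap: -0.0001
grip_force: 0.0
```

Call:
move_arm([
  [[0, 0, 2.5], [0, 0, 0], 1],
  [[0, 0, 5], [0, 0, 0], 1],
  [[0, 0, 5], [0, 0, 0], 1],
])

```text
clock: 12.7
tcp_pos: [0.5594, -0.2262, 0.0536]
orientation: [-0.0, 0.696, 0.718, -0.0]
wrist_force: [-0.6, -0.9, -0.3]
finger_gap: -0.0003
grip_force: 0.0
```

Call:
move_arm([
  [[0, 0, 0.5], [0, 0, 0], 1],
  [[0, 0, 1], [0, 0, 0], 1],
  [[0, 0, 1], [0, 0, 0], 1],
])

```text
clock: 13.08
tcp_pos: [0.5596, -0.2263, 0.053]
orientation: [-0.0, 0.696, 0.718, 0.0]
wrist_force: [0.5, 0.0, 0.1]
finger_gap: 0.0001
grip_force: 0.0
```

Call:
move_arm([
  [[0, 0, 0.5], [0, 0, 0], 1],
  [[0, 0, 1], [0, 0, 0], 1],
  [[0, 0, 1], [0, 0, 0], 1],
])

```text
clock: 13.45
tcp_pos: [0.5598, -0.2263, 0.0526]
orientation: [0.0, 0.696, 0.718, 0.0]
wrist_force: [-1.4, 0.2, 5.1]
finger_gap: 0.0001
grip_force: 2.3
```

Call:
move_arm([
  [[0, 0, 0.4], [0, 0, 0], 1],
  [[1, 0, 0.4], [0, 0, 0], 1],
  [[2, 0, 0.4], [0, 0, 0], 1],
  [[3, 0, 0.4], [0, 0, 0], 1],
])

```text
clock: 13.95
tcp_pos: [0.5598, -0.2247, 0.0526]
orientation: [0.001, 0.697, 0.718, -0.001]
wrist_force: [-2.3, -2.8, 7.0]
finger_gap: 0.0002
grip_force: 3.5
```

Call:
move_arm([
  [[1, 0, 0], [0, 0, 0], 1],
  [[2, 0, 0], [0, 0, 0], 1],
  [[3, 0, 0], [0, 0, 0], 1],
  [[3, 0, 0], [0, 0, 0], 1],
])

```text
clock: 14.45
tcp_pos: [0.5596, -0.2213, 0.0526]
orientation: [0.001, 0.696, 0.718, -0.001]
wrist_force: [-2.0, -1.6, 7.2]
finger_gap: -0.0001
grip_force: 3.5
```

Call:
move_arm([
  [[1, 0, 0], [0, 0, 0], 1],
  [[2, 0, 0], [0, 0, 0], 1],
  [[3, 0, 0], [0, 0, 0], 1],
  [[4, 0, 0], [0, 0, 0], 1],
  [[4, 0, 0], [0, 0, 0], 1],
])

```text
clock: 15.08
tcp_pos: [0.5594, -0.2171, 0.0523]
orientation: [0.001, 0.696, 0.718, -0.0]
wrist_force: [-2.8, -1.8, 5.4]
finger_gap: 0.0
grip_force: 2.9
```

Call:
move_arm([
  [[1, 0, 0], [0, 0, 0], 1],
  [[2, 0, 0], [0, 0, 0], 1],
  [[3, 0, 0], [0, 0, 0], 1],
  [[3, 0, 0], [0, 0, 0], 1],
])

```text
clock: 15.58
tcp_pos: [0.5593, -0.2138, 0.0521]
orientation: [0.0, 0.696, 0.718, -0.0]
wrist_force: [-1.5, -1.5, 5.7]
finger_gap: -0.0003
grip_force: 2.7
```

Call:
move_arm([
  [[1, 0, 0.3], [0, 0, 0], 1],
  [[2, 0, 0.3], [0, 0, 0], 1],
  [[3, 0, 0.3], [0, 0, 0], 1],
  [[4, 0, 0.3], [0, 0, 0], 1],
  [[4, 0, 0.3], [0, 0, 0], 1],
])

```text
clock: 16.2
tcp_pos: [0.5591, -0.2095, 0.0516]
orientation: [0.0, 0.696, 0.718, -0.0]
wrist_force: [-2.3, -1.5, 4.8]
finger_gap: -0.0002
grip_force: 2.9
```

Call:
move_arm([
  [[0, 0, -3], [0, 0, 0], 1],
  [[0, 0, -8], [0, 0, 0], 1],
  [[-10, 0, -8], [0, 0, 0], 1],
  [[-18, 0, -8], [0, 0, 0], 1],
  [[-18, 0, -4], [0, 0, 0], 1],
])

```text
clock: 16.82
tcp_pos: [0.56, -0.2284, 0.0553]
orientation: [0.0, 0.697, 0.717, 0.0]
wrist_force: [-0.4, -1.1, -0.3]
finger_gap: 0.0001
grip_force: 0.0
```

```bash
cat > j.py <<'E'
from g import *
s=env.get_state();print(s['tcp_pos'],s['clock'],s['wrist_force'])
s,p=look('wrist');save(p,'j.png')
import sys
img=np.array(p['pixels'])
# sliding jaw inner face / stone end along centreline
for t in ['jaw','long_stone']:
    for d in env.regions_of(t,p)[:2]:
        m=np.array(d['mask']);r,c=np.where(m);print(t,round(d['confidence'],2),r.min(),r.max(),c.min(),c.max())
        print(' top',np.round(ray(p,s,(c.mean(),r.min()),.0305)*1000,1),'bot',np.round(ray(p,s,(c.mean(),r.max()),.0305)*1000,1))
E
python3 j.py
```

```text
[ 0.55996062 -0.22841988  0.0552659 ] 16.825 [-0.413791   -1.06480259 -0.34211045]
jaw 0.78 87 157 207 290
 top [ 555.8 -147.8   30.5] bot [ 556.8 -185.3   30.5]
long_stone 0.82 0 88 218 280
 top [ 555.  -107.5   30.5] bot [ 556.1 -148.3   30.5]
```

View pics/j.png

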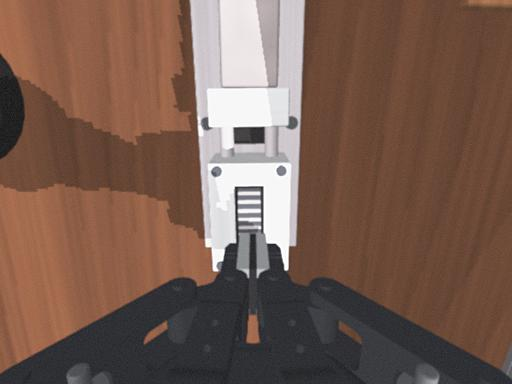

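The sliding jaw (rows 88–125, columns 208–289) has advanced and now sits about at the stone's end. The wheel shows in the slot at (249,210). The finger is some 2 mm to the right of the wheel, so I'll shift it a little and stroke again.

Call:
move_arm([
  [[0, -1.5, 2], [0, 0, 0], 1],
  [[0, -1.5, 3.5], [0, 0, 0], 1],
  [[0, -1.5, 4], [0, 0, 0], 1],
  [[0, -1.5, 4], [0, 0, 0], 1],
])

```text
clock: 17.48
tcp_pos: [0.5582, -0.2273, 0.0513]
orientation: [-0.0, 0.696, 0.718, 0.0]
wrist_force: [-0.9, -0.3, 0.4]
finger_gap: -0.0
grip_force: 0.0
```

Call:
move_arm([
  [[0, 0, 0.3], [0, 0, 0], 1],
  [[0, 0, 0.6], [0, 0, 0], 1],
  [[0, 0, 0.6], [0, 0, 0], 1],
])

```text
clock: 17.85
tcp_pos: [0.5583, -0.2274, 0.0509]
orientation: [0.0, 0.696, 0.718, 0.0]
wrist_force: [-1.0, -0.1, 0.7]
finger_gap: -0.0002
grip_force: 0.7
```

Call:
move_arm([
  [[0, 0, 0.5], [0, 0, 0], 1],
  [[0, 0, 0.9], [0, 0, 0], 1],
  [[0, 0, 0.9], [0, 0, 0], 1],
])

```text
clock: 18.23
tcp_pos: [0.5584, -0.2274, 0.0507]
orientation: [0.0, 0.696, 0.718, 0.0]
wrist_force: [-2.6, 1.6, 6.1]
finger_gap: 0.0
grip_force: 3.0
```

Call:
move_arm([
  [[1, 0, 0.2], [0, 0, 0], 1],
  [[2, 0, 0.2], [0, 0, 0], 1],
  [[3, 0, 0.2], [0, 0, 0], 1],
  [[4, 0, 0.2], [0, 0, 0], 1],
  [[4, 0, 0.2], [0, 0, 0], 1],
])

```text
clock: 18.85
tcp_pos: [0.5583, -0.2249, 0.0508]
orientation: [0.001, 0.697, 0.718, -0.001]
wrist_force: [-2.2, -3.1, 6.9]
finger_gap: 0.0
grip_force: 3.8
```

Call:
move_arm([
  [[1, 0, 0.2], [0, 0, 0], 1],
  [[2, 0, 0.3], [0, 0, 0], 1],
  [[3, 0, 0.3], [0, 0, 0], 1],
  [[4, 0, 0.3], [0, 0, 0], 1],
  [[4, 0, 0.3], [0, 0, 0], 1],
])

```text
clock: 19.48
tcp_pos: [0.5581, -0.2205, 0.0506]
orientation: [0.001, 0.696, 0.718, -0.001]
wrist_force: [-2.7, -1.4, 8.6]
finger_gap: 0.0001
grip_force: 4.3
```

Call:
move_arm([
  [[1, 0, 0.1], [0, 0, 0], 1],
  [[2, 0, 0.2], [0, 0, 0], 1],
  [[3, 0, 0.3], [0, 0, 0], 1],
  [[4, 0, 0.3], [0, 0, 0], 1],
  [[4, 0, 0.3], [0, 0, 0], 1],
])

```text
clock: 20.1
tcp_pos: [0.558, -0.2163, 0.0501]
orientation: [0.001, 0.696, 0.718, -0.001]
wrist_force: [-1.9, -1.0, 8.2]
finger_gap: 0.0001
grip_force: 3.6
```

Call:
move_arm([
  [[1, 0, 0.1], [0, 0, 0], 1],
  [[2, 0, 0.2], [0, 0, 0], 1],
  [[3, 0, 0.3], [0, 0, 0], 1],
  [[4, 0, 0.4], [0, 0, 0], 1],
  [[4, 0, 0.4], [0, 0, 0], 1],
])

```text
clock: 20.72
tcp_pos: [0.5577, -0.2123, 0.0494]
orientation: [0.001, 0.696, 0.718, -0.001]
wrist_force: [-1.9, -1.2, 6.1]
finger_gap: -0.0003
grip_force: 3.1
```

Call:
move_arm([
  [[1, 0, 0.1], [0, 0, 0], 1],
  [[2, 0, 0.2], [0, 0, 0], 1],
  [[3, 0, 0.3], [0, 0, 0], 1],
  [[3, 0, 0.3], [0, 0, 0], 1],
])

```text
clock: 21.22
tcp_pos: [0.5577, -0.2093, 0.049]
orientation: [0.001, 0.696, 0.718, -0.001]
wrist_force: [-1.9, -1.2, 5.3]
finger_gap: -0.0002
grip_force: 2.7
```

Call:
move_arm([
  [[0, 0, -4], [0, 0, 0], 1],
  [[0, 0, -9], [0, 0, 0], 1],
  [[-10, 0, -9], [0, 0, 0], 1],
  [[-19, 0, -9], [0, 0, 0], 1],
  [[-19, 0, -5], [0, 0, 0], 1],
])

```text
clock: 21.85
tcp_pos: [0.5584, -0.2285, 0.0532]
orientation: [0.0, 0.697, 0.717, 0.0]
wrist_force: [-0.2, -0.1, 0.7]
finger_gap: 0.0002
grip_force: 0.0
```

```bash
python3 j.py
```

```text
[ 0.55844631 -0.22854828  0.05321826] 21.85 [-0.21956803 -0.05146084  0.6667641 ]
jaw 0.91 73 157 210 292
 top [ 555.7 -141.2   30.5] bot [ 556.9 -185.    30.5]
long_stone 0.85 0 73 220 282
 top [ 554.7 -108.2   30.5] bot [ 555.7 -141.2   30.5]
```

Call:
move_arm([
  [[0, 0, 2], [0, 0, 0], 1],
  [[0, 0, 3.5], [0, 0, 0], 1],
  [[0, 0, 4], [0, 0, 0], 1],
  [[0, 0, 4.3], [0, 0, 0], 1],
  [[0, 0, 4.3], [0, 0, 0], 1],
])

```text
clock: 22.62
tcp_pos: [0.5582, -0.2273, 0.049]
orientation: [0.0, 0.696, 0.718, 0.0]
wrist_force: [-0.6, -0.5, 1.1]
finger_gap: -0.0001
grip_force: 0.0
```

Call:
move_arm([
  [[0, 0, 0.3], [0, 0, 0], 1],
  [[0, 0, 0.6], [0, 0, 0], 1],
  [[0, 0, 0.6], [0, 0, 0], 1],
])

```text
clock: 23.0
tcp_pos: [0.5581, -0.2273, 0.0483]
orientation: [-0.0, 0.696, 0.718, 0.0]
wrist_force: [0.1, -0.2, -0.2]
finger_gap: 0.0002
grip_force: 0.0
```

Call:
move_arm([
  [[0, 0, 0.4], [0, 0, 0], 1],
  [[0, 0, 0.8], [0, 0, 0], 1],
  [[0, 0, 0.8], [0, 0, 0], 1],
])

```text
clock: 23.38
tcp_pos: [0.5582, -0.2274, 0.0479]
orientation: [0.0, 0.696, 0.718, 0.0]
wrist_force: [-1.0, 0.1, 3.3]
finger_gap: 0.0004
grip_force: 1.7
```

Call:
move_arm([
  [[0, 0, 0.5], [0, 0, 0], 1],
  [[0, 0, 0.7], [0, 0, 0], 1],
  [[1, 0, 0.7], [0, 0, 0], 1],
  [[2, 0, 0.7], [0, 0, 0], 1],
  [[3, 0, 0.7], [0, 0, 0], 1],
])

```text
clock: 24.0
tcp_pos: [0.5583, -0.2262, 0.0479]
orientation: [0.002, 0.697, 0.717, -0.001]
wrist_force: [-2.7, -3.4, 7.8]
finger_gap: 0.0
grip_force: 3.8
```

Call:
move_arm([
  [[1, 0, 0.2], [0, 0, 0], 1],
  [[2, 0, 0.3], [0, 0, 0], 1],
  [[3, 0, 0.4], [0, 0, 0], 1],
  [[3, 0, 0.4], [0, 0, 0], 1],
])

```text
clock: 24.5
tcp_pos: [0.5582, -0.2229, 0.048]
orientation: [0.001, 0.697, 0.717, -0.001]
wrist_force: [-3.8, -2.1, 10.6]
finger_gap: -0.0002
grip_force: 5.0
```

Call:
move_arm([
  [[1, 0, 0], [0, 0, 0], 1],
  [[2, 0, 0], [0, 0, 0], 1],
  [[3, 0, 0], [0, 0, 0], 1],
  [[3, 0, 0], [0, 0, 0], 1],
])

```text
clock: 25.0
tcp_pos: [0.558, -0.22, 0.0478]
orientation: [0.001, 0.697, 0.717, -0.001]
wrist_force: [-4.3, -2.6, 8.2]
finger_gap: -0.0001
grip_force: 4.3
```

Call:
move_arm([
  [[1, 0, 0], [0, 0, 0], 1],
  [[2, 0, 0], [0, 0, 0], 1],
  [[3, 0, 0.1], [0, 0, 0], 1],
  [[3, 0, 0.1], [0, 0, 0], 1],
])

```text
clock: 25.5
tcp_pos: [0.5588, -0.2177, 0.0478]
orientation: [0.002, 0.697, 0.717, -0.001]
wrist_force: [-1.7, -3.9, 7.2]
finger_gap: -0.0
grip_force: 3.4
```

Call:
move_arm([
  [[0, 0, 0.3], [0, 0, 0], 1],
  [[1, 0, 0.4], [0, 0, 0], 1],
  [[2, 0, 0.4], [0, 0, 0], 1],
  [[2, 0, 0.4], [0, 0, 0], 1],
])

```text
clock: 26.0
tcp_pos: [0.5592, -0.2161, 0.0478]
orientation: [0.003, 0.697, 0.717, -0.001]
wrist_force: [-1.2, -6.0, 6.7]
finger_gap: 0.0001
grip_force: 3.9
```

Call:
move_arm([
  [[1, 0, 0], [0, 0, 0], 1],
  [[2, 0, 0], [0, 0, 0], 1],
  [[2, 0, 0], [0, 0, 0], 1],
])

```text
clock: 26.38
tcp_pos: [0.5594, -0.2141, 0.0478]
orientation: [0.003, 0.697, 0.717, -0.001]
wrist_force: [-1.1, -6.7, 7.2]
finger_gap: 0.0003
grip_force: 3.6
```

Call:
move_arm([
  [[0, 0, 0.3], [0, 0, 0], 1],
  [[1, 0, 0.4], [0, 0, 0], 1],
  [[2, 0, 0.4], [0, 0, 0], 1],
  [[2, 0, 0.4], [0, 0, 0], 1],
])

```text
clock: 26.88
tcp_pos: [0.5596, -0.2125, 0.0477]
orientation: [0.004, 0.697, 0.717, -0.001]
wrist_force: [-1.1, -6.6, 7.8]
finger_gap: -0.0004
grip_force: 4.2
```

Call:
move_arm([
  [[0, 0, -3], [0, 0, 0], 1],
  [[0, 0, -10], [0, 0, 0], 1],
  [[-10, 0, -40], [0, 0, 0], 1],
  [[-18, 0, -80], [0, 0, 0], 1],
  [[-18, 0, -80], [0, 0, 0], 1],
])

```text
clock: 27.5
tcp_pos: [0.5603, -0.2287, 0.1291]
orientation: [0.003, 0.696, 0.718, 0.001]
wrist_force: [0.3, -0.5, -0.7]
finger_gap: 0.0002
grip_force: 0.0
```

```bash
python3 j.py
```

```text
[ 0.56026671 -0.22868916  0.12909982] 27.5 [ 0.32557449 -0.52926007 -0.74907726]
jaw 0.93 77 139 219 277
 top [ 555.  -138.4   30.5] bot [ 556.2 -184.9   30.5]
long_stone 0.8 0 76 227 269
 top [554.2 -87.6  30.5] bot [ 555.6 -137.7   30.5]
long_stone 0.68 0 220 207 288
 top [554.3 -87.6  30.5] bot [ 558.7 -254.9   30.5]
```

View pics/j.png

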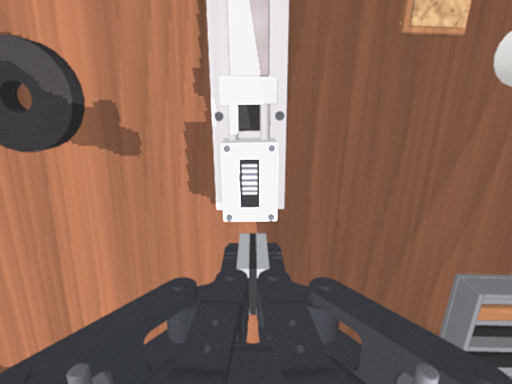

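The jaw (row 77) touches the stone's end and the wheel is clear. I'll check the far end.

Call:
move_arm([
  [[25, -3, -20], [0, 0, 0], 1],
  [[60, -3, -40], [0, 0, 0], 1],
  [[100, -3, -60], [0, 0, 0], 1],
  [[115, -3, -60], [0, 0, 0], 1],
  [[115, -3, -60], [0, 0, 0], 1],
])

```text
clock: 28.28
tcp_pos: [0.5512, -0.1109, 0.1853]
orientation: [-0.0, 0.695, 0.719, -0.0]
wrist_force: [0.7, -0.6, -0.4]
finger_gap: 0.0002
grip_force: 0.0
```

Run:
```python
from g import *
s,p=minrect('wrist','long_stone',None,.032);save(p,'e.png')
im=cv2.imread('pics/e.png')[40:280,190:330];cv2.imwrite('pics/ec.png',cv2.resize(im,None,fx=2.5,fy=2.5,interpolation=cv2.INTER_CUBIC))
print(s['tcp_pos'],s['wrist_force'])
```

```text
long_stone wrist 0.82 c 419.6 11.7 size 102.8 32.3 yaw 132.2
long_stone wrist 0.75 c 553.7 -83.1 size 109.3 29.8 yaw 92.2
[ 0.55115078 -0.11089347  0.18528995] [ 0.74694249 -0.61282089 -0.36665269]
```

View pics/ec.png

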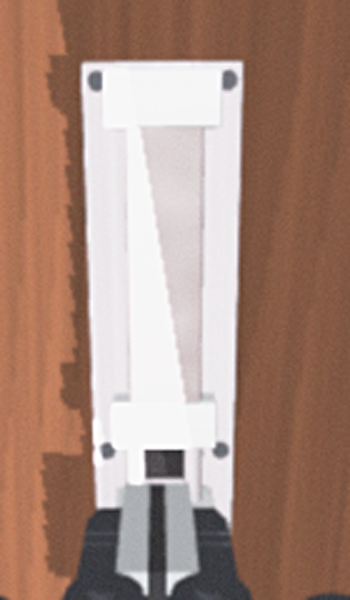

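The crop shows the stone butted against the fixed jaw (crop row 125) and the sliding jaw (crop row 402), and lying square. During the last stroke the rim force rose from 2 N to about 6.6 N, which means it is clamped. Handing in.

```bash
python3 -c "
from workcell import env
print(env.hand_in())"
```

```text
the job is handed in; nothing more can be done
None
```

I laid the long stone flat on the bed, clamped it against the fixed jaw with three thumbwheel strokes, and handed the job in at about 28 s; the hand-in gave no verdict, and I inferred the clamp force from the rise in rim force (about 2 N to 6.6 N) rather than measuring it.

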